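# Slide the top blank off the stack into the drilling jig

## Task

Slide the top plate sideways off the stack onto the bed of the drilling jig without lifting it and without shifting the two plates below. Press it firmly but gently home against the end stop first, hold it there for a moment, then slide it across and press it home against the side fence in the same way, so that it sits square in the corner, touching both. Leave it there, let go, and disturb nothing else on the bench.

Things in the scene. Friction and masses are not known exactly. Their poses are not given: they have to be found in the camera images.
- jig: the drilling jig, fixed to the table: a dark steel base board 200 x 330 x 12 mm with the stack of plates at one end and a raised flat bed at the other. Origin: on the table under the middle of the jig; the stack's centre is 65 mm from it along the jig's -y. The top plate is to be slid along the jig's +y, from stack to bed
- bed (a point): middle of the top of the jig's flat grey bed, 155 mm (jig x) by 128 mm (jig y), 30 mm above the table: 2 mm below the top plate's underside. It lies 22 mm along x and 61 mm along y from the jig's origin; same axes as the jig. A gap of about 12 mm parts it from the stack
- end_stop: steel bar 110 x 18 x 12 mm clamped across the far end of the bed (up to 5 mm either way from one start to the next). Origin: middle of its working face, at bed height; the face looks along its own -y, towards the stack; same axes as the jig. Rigid
- side_fence: steel bar 18 x 75 x 12 mm clamped along the bed's side (x from 70 to 80 mm on the jig). Origin: middle of its working face, at bed height; the face looks along its own -x; same axes as the jig. Rigid. The plate comes off the stack some 5 to 25 mm clear of this face
- top_plate_center (a point): centre (half-way up) of the top plate: plain aluminium, 120 mm (its x) by 100 mm (its y) by 8 mm, 0.2 to 0.35 kg, loose, underside 32 mm above the table at first. Too wide to grasp; push its rear (-y) edge. Smooth and oiled: sliding takes 1 to 2 N. Pushing with 10 to 15 N against a stop, held half a second, seats it; over 20 N knocks the stop out of setting
- mid_plate_center (a point): centre (half-way up) of the second plate, same size, loose, right under the top one; it has to stay where it is
- low_plate_center (a point): centre (half-way up) of the third, lowest plate, same size, loose, on a 4 mm pad on the base board; it has to stay where it is
- bush: small dark steel drill bush (ring 22 mm across, 20 mm high) standing on the jig's base board near the stack; leave alone. Origin: middle of its underside
- detector: white dome-shaped smoke detector, 100 mm across, 42 mm high, on the table beyond the stack's outer end; leave alone. Origin: middle of its underside
- tape: black ring of tape, 68 mm across, 24 mm high, on the table on the far side of the jig; leave alone. Origin: middle of its underside
- driver: screwdriver lying on the table beyond the end stop; leave alone. Origin: middle of its underside
- jar: screw-top jar with a metal lid, 64 mm across, 85 mm high, on the table on the far side of the jig, behind the fence; leave alone. Origin: middle of its underside
- torch: dark torch lying on the table to the right; leave alone. Origin: middle of its underside
There are look-alikes about, which are no part of the job. What is shaped like the part that bears top_plate_center but yellow is not meant.

How it is judged (in metres and radians):
On the way, in this order (a step that is already met when the one before it is completed fails the run):
1. the top plate has been slid off the stack and lies flat on the jig's bed (height (world z) of top_plate_center below 0.036 m and y of top_plate_center in the frame of jig above 0.035 m and angle between top_plate_center's own z axis and vertical below 0.02 rad), for 0.05 s.
2. the plate is pressed home against the end stop (more than 6 N between them) for 0.2 s, square to it (contact force between top_plate and end_stop above 6 N and angle between the y axis of top_plate_center and the y axis of end_stop, either way round below 0.025 rad), for 0.2 s.
3. then the plate is pressed home against the side fence (more than 6 N between them) for 0.2 s (contact force between top_plate and side_fence above 6 N and angle between the y axis of top_plate_center and the y axis of end_stop, either way round below 0.025 rad), for 0.2 s.
At the end, for the whole second after the job is handed in: The top plate lies flat and at rest on the bed, within 2 mm of touching both the end stop and the side fence and within 0.025 rad of square, the fingers off it; the two lower plates are within 5 mm of where they began (y of top_plate_center in the frame of end_stop between -0.052 and -0.048 m and x of top_plate_center in the frame of side_fence between -0.062 and -0.058 m and angle between the y axis of top_plate_center and the y axis of end_stop, either way round below 0.025 rad and height (world z) of top_plate_center between 0.032 and 0.0355 m and linear speed of top_plate below 0.005 m/s and contact force between the fingers and top_plate below 0.2 N and distance of each of mid_plate_center, low_plate_center from where it was at the start of the episode below 0.005 m).
It fails at once if the plate is pressed against the end stop or the side fence with more than 20 N (contact force between top_plate and end_stop above 20 N or contact force between top_plate and side_fence above 20 N).
It fails at once if the fingers press on a plate with more than 60 N (contact force between the fingers and top_plate above 60 N or contact force between the fingers and mid_plate above 60 N or contact force between the fingers and low_plate above 60 N).
It fails at once if the top plate is lifted (its centre more than 8 mm above its start height) or tipped by more than 0.2 rad (height (world z) of top_plate_center above 0.044 m or angle between top_plate_center's own z axis and vertical above 0.2 rad).
It fails at once if a lower plate is shifted by more than 5 mm (distance of any of mid_plate_center, low_plate_center from where it was at the start of the episode above 0.005 m).
It fails at once if a bystander is moved by more than 15 mm (distance of any of bush, detector, tape, driver, jar, torch from where it was at the start of the episode above 0.015 m).
It also fails if it takes over 72 s, if anything falls off the work surface, if the arm or the gripper's body presses on something with over 40 N, if the wrist force passes 120 N, or if a joint passes its speed limit or range.

## Robot

A 6-joint arm with a two-finger parallel gripper is mounted at the origin on the work surface. World frame = base frame: x ahead of the robot, y to its left, z up, the work surface at z = 0. Lengths are in mm, angles in rad, forces in N, time in s.
With the tool pointing down it reaches from about 350 to 875 mm from the base axis. Payload 15.5 kg.
Tool frame: the origin (TCP) lies on the mounting face of the last link; the fingertips stand 173 mm ahead of it and the grasp point (between the pads) lies 155 mm ahead of it; z points along the fingers, y is the line along which they close (so a half turn about z gives the same grasp; the last joint's range is limited). The gripper opens to 85 mm and grips with 20 to 120 N. Pads are 22 mm wide; open, the fingers measure 114 mm over their backs; the gripper's body (76 mm by 85 mm) begins 54 mm behind the grasp point. The pads swing forward as they close: fully open they stand 13 mm farther back than shut.
Start: joints at [1.196, 0.494, 1.345, -0, 1.302, -0.096], TCP at [171.997, 600.87, 404.677] pointing down, gripper open.
Joint ranges: [-2.91, 2.91], [-0.82, 2.16], [0.22, 2.67], [-1.22, 4.37], [0.12, 2.79], [-3.08, 3.08]. Speed limits (rad/s): [1.89, 1.89, 2.57, 3.01, 3.01, 3.01].

## Interface

Orientations are given as a unit quaternion [w, x, y, z].
In Python, from cell import get_obs, read_camera, close_job gives the robot as it stands. The module is installed in compiled form; this text tells all that it offers.
- The arm moves only by the tool step_arm, never from a script. Its argument "increments" is a list of rows, each a list of 3 entries, a list of its own where there are three numbers: the turn, a rotation vector about the world's x, y, z in degrees, then the shift along the world's x, y, z in mm, then the finger opening in mm, from 0 to 85.4. A call has 1 to 20 rows; each row is the pose to reach, as a shift and turn from the pose commanded when the call began; what a row does not reach only later rows make up. A row lasts 1/12 s, in which the tool goes at most 41.7 mm and 7.16 degrees, less where a joint would pass 70% of its speed; a pose out of reach is approached as far as the arm can. A call with a gripper value outside its range is refused whole. The fingers move at their own pace and stop on an object; "squeeze" is the grip in N (left out, the last holds). Time passes only in rows, so rows that repeat a pose let the fingers close. It gives the time, the measured TCP pose, the force, the opening and the grip force at its end, in the units of the state.
- get_obs(): the state, without advancing time (a new reading comes with each control period).
- read_camera(name): name is "scene" or "top" or "wrist"; returns a dict with "color" (400x640x3 uint8, red, green, blue), "range_z" (400x640 float32, mm along the optical axis (not along the pixel's ray), 0 where there is no reading), "vfov" (degrees; the focal length in pixels is half the picture's height over the tangent of half this angle, whatever the lens; pixels are square), "cx", "cy" (the principal point, pixels), "world_from_camera" (4x4, takes a point from camera to world coordinates). Camera axes: x right, y down, z forward; pixel columns grow to the right and rows downward; lengths in mm; the calibration is good to about 2 mm. A picture is of the moment at which its call begins.
- close_job(): hands the job in; it is judged then, once.
The state is a dict: "time_s": time; "joint_pos": joint angles; "dq": joint speeds; "joint_torque": joint torques, N m; "ee_pos": TCP position; "ee_rot": TCP orientation; "force": force on the tool from outside, world axes, zero at the start; "moment": the same for the moment, N m; "gripper_width": opening from 0.0 (shut) to 1.0 (fully open); "grip_force": force on a finger pad.
Only numpy, scipy, OpenCV 4.12 (cv2) and the standard library are available. Lean on these libraries where they do the work, as an engineer would, in place of code of your own. Each camera call takes 0.05 s, during which the arm holds its last target. There are 200 camera calls.

## Working session

There is one attempt and no reset: what is moved stays moved. The work goes in short steps, Python scripts to look and compute and a tool call to move; the robot and the scene stay as the last step left them, time stands still between calls to the robot, and variables do not carry over. Pictures are saved under pics/ and viewed, at most 10 in all, crops included, and the job is handed in when it is done.

Besides the shell and the picture viewer there is one more tool, called by a JSON object that holds its "fn" and its "kwargs". step_arm: Moves the arm, as the interface text tells. Its arguments: {"type":"object","properties":{"increments":{"type":"array"},"squeeze":{"type":"number"}},"required":["increments"]}

```bash
mkdir -p pics; cat > h.py <<'E'
import numpy as np, cv2
from cell import get_obs, read_camera
def grab(n,fn=None):
    c=read_camera(n)
    if fn: cv2.imwrite('pics/'+fn,cv2.cvtColor(c['color'],cv2.COLOR_RGB2BGR))
    return c
def pts(c):
    f=200/np.tan(np.radians(c['vfov'])/2); v,u=np.mgrid[0:400,0:640]
    z=c['range_z']; P=np.stack([(u-c['cx'])/f*z,(v-c['cy'])/f*z,z,np.ones_like(z)],-1)
    return (P@np.array(c['world_from_camera']).T)[...,:3]
E
python3 - <<'E'
from h import *
for n in('top','scene'):
    c=grab(n,n+'0.png'); np.savez(n+'0.npz',**c); print(c['vfov'],np.array(c['world_from_camera']).round(3).tolist())
print(get_obs())
E
```

```text
55.06044589617068 [[0.014, -0.985, 0.172, 390.75], [-0.999, -0.021, -0.038, -61.391], [0.041, -0.172, -0.984, 889.59], [0.0, 0.0, 0.0, 1.0]]
51.4445684061329 [[0.399, 0.522, -0.754, 1266.777], [0.917, -0.228, 0.327, -393.862], [-0.001, -0.822, -0.57, 620.513], [0.0, 0.0, 0.0, 1.0]]
{'time_s': 0.1, 'joint_pos': array([ 1.19648065e+00,  4.94145159e-01,  1.34610340e+00, -2.01328967e-05,
        1.30250837e+00, -9.55198671e-02]), 'dq': array([-7.15085459e-04, -1.10153029e-03, -2.45224747e-03,  1.94257381e-03,
        1.43115826e-05, -5.80871099e-05]), 'joint_torque': array([ 1.10679299e-03, -8.83592105e+01, -3.84562397e+01, -1.46781531e-04,
        5.21814814e-03, -1.28550932e-04]), 'ee_pos': array([171.9571834 , 600.72746421, 404.13317577]), 'ee_rot': array([-1.26062548e-04,  1.38944212e-01,  9.90300039e-01, -5.68410004e-04]), 'force': array([ 0.49836764,  0.20575385, -0.50366311]), 'moment': array([ 0.0474647 ,  0.05352992, -0.02407531]), 'grip_force': 0.0, 'gripper_width': 0.9983578550284504}
```

View pics/top0.png

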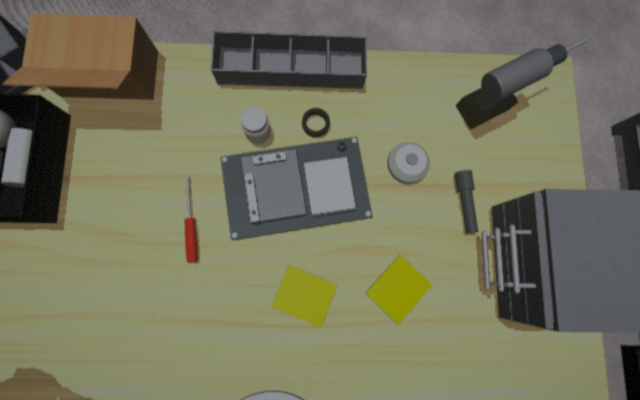

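View pics/scene0.png

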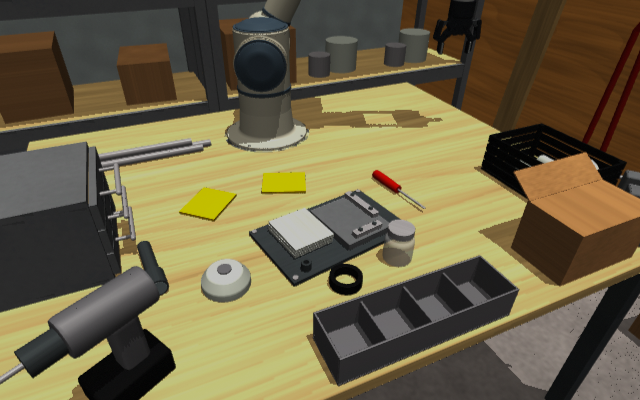

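The top view shows the jig around (297,188), with the stack's top plate at (330,186), the bed at (275,190), the end stop at (251,197) and the fence at (270,157). The bush is at (343,146). In world terms, jig x is about +x and jig y about +y. I'll measure next.

```bash
python3 - <<'E'
from h import *
c=np.load('top0.npz'); P=pts(c); C=c['color'].astype(int)
z=P[...,2]; roi=np.zeros((400,640),bool); roi[125:250,210:385]=1
print(np.histogram(z[roi],bins=np.arange(-4,60,4)))
br=C.sum(2); print(C[186,330],C[190,275],C[197,251],C[150,300],z[186,330],z[190,275],z[197,251],z[157,270])
def rect(m,h,name):
    n,l,s,_=cv2.connectedComponentsWithStats(m.astype(np.uint8)); k=1+s[1:,4].argmax(); 
    cn=max(cv2.findContours((l==k).astype(np.uint8),0,1)[0],key=cv2.contourArea)
    uv=cn[:,0]; f=200/np.tan(np.radians(c['vfov'])/2); T=c['world_from_camera']
    d=np.c_[(uv[:,0]-c['cx'])/f,(uv[:,1]-c['cy'])/f,np.ones(len(uv))]@T[:3,:3].T
    w=T[:3,3]+d*((h-T[2,3])/d[:,2])[:,None]
    print(name,cv2.minAreaRect(w[:,:2].astype(np.float32)))
rect(roi&(br>360)&(abs(z-40)<8)&(np.ptp(C,axis=2)<40),40,'plate')
dark=roi&(np.ptp(C,axis=2)<40)
rect(dark&(z<60),12,'board')
E
```

```text
(array([5543, 3722,  142, 3355, 2213,   87,  140,  523, 2468,  264, 1524,
       1331,  108,   21,   28]), array([-4,  0,  4,  8, 12, 16, 20, 24, 28, 32, 36, 40, 44, 48, 52, 56]))
[144 148 152] [108 110 115] [144 147 150] [69 75 79] 38.25205695247587 30.129060071615072 40.02821469163598 44.225255354280876
plate ((581.8790283203125, -115.38270568847656), (119.70194244384766, 98.92628479003906), 9.69463062286377)
board ((584.9818115234375, -45.24000549316406), (297.2507629394531, 417.49896240234375), 1.7112387418746948)
```

{"fn": "step_arm", "kwargs": {"increments": [[[0,0,-64],[408,-681,0],85],[[0,0,-64],[408,-681,0],85],[[0,0,-64],[408,-681,0],85],[[0,0,-64],[408,-681,0],85],[[0,0,-64],[408,-681,0],85],[[0,0,-64],[408,-681,0],85],[[0,0,-64],[408,-681,0],85],[[0,0,-64],[408,-681,0],85],[[0,0,-64],[408,-681,0],85],[[0,0,-64],[408,-681,0],85],[[0,0,-64],[408,-681,0],85],[[0,0,-64],[408,-681,0],85],[[0,0,-64],[408,-681,0],85],[[0,0,-64],[408,-681,0],85],[[0,0,-64],[408,-681,0],85],[[0,0,-64],[408,-681,0],85],[[0,0,-64],[408,-681,0],85],[[0,0,-64],[408,-681,0],85],[[0,0,-64],[408,-681,0],85],[[0,0,-64],[408,-681,0],85]]}}

```text
time_s: 1.77
ee_pos: [582.7, -85.6, 404.3]
ee_rot: [0.001, 0.644, 0.765, -0.0]
force: [-1.1, 0.2, -2.0]
gripper_width: 0.996
grip_force: 0.0
```

```bash
python3 - <<'E'
from h import *
c=grab('wrist','w1.png'); np.savez('w1.npz',**c); print(c['vfov'],np.array(c['world_from_camera']).round(3).tolist())
o=get_obs();print(o['ee_pos'],o['ee_rot'],o['joint_pos'])
E
```

```text
64.14558949554932 [[0.985, 0.164, 0.049, 570.141], [0.171, -0.946, -0.275, -15.465], [0.002, 0.279, -0.96, 373.693], [0.0, 0.0, 0.0, 1.0]]
[581.42697047 -83.46814795 404.00223282] [ 2.38702581e-04  6.43962035e-01  7.65057399e-01 -1.30403398e-04] [-2.44101293e-01  4.41079842e-01  1.44224545e+00 -4.66914342e-04
  1.25795342e+00 -4.15422343e-01]
```

View pics/w1.png

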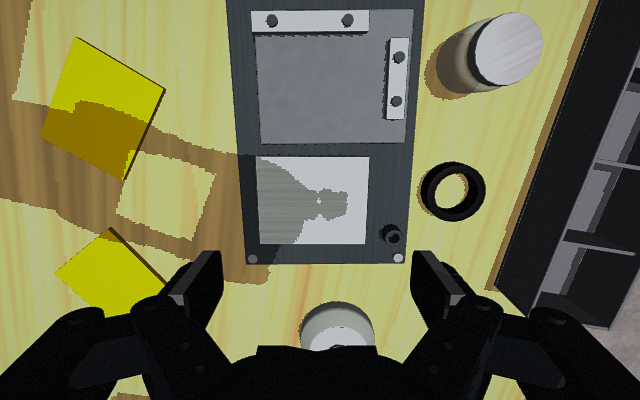

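The wrist view shows the plate at cols 256–369, rows 157–244. The end stop's face is at row ~31, the fence's face at col ~387, and the bush at (392,235), beside the plate's rear right corner.

```bash
python3 - <<'E'
from h import *
c=np.load('w1.npz'); P=pts(c); C=c['color'].astype(int); z=P[...,2]
for p in [(200,280),(170,350),(100,320),(20,300),(80,397),(150,300),(250,330)]: print(p,z[p].round(1),C[p])
f=200/np.tan(np.radians(c['vfov'])/2); T=c['world_from_camera']
def ray(uv,h):
    d=np.c_[(uv[:,0]-c['cx'])/f,(uv[:,1]-c['cy'])/f,np.ones(len(uv))]@T[:3,:3].T
    return (T[:3,3]+d*((h-T[2,3])/d[:,2])[:,None])[:,:2]
sat=np.ptp(C,axis=2); br=C.sum(2)
def rect(m,box,h,name):
    r=np.zeros_like(m);x0,x1,y0,y1=box;r[y0:y1,x0:x1]=m[y0:y1,x0:x1]
    r=cv2.morphologyEx(r.astype(np.uint8),cv2.MORPH_OPEN,np.ones((3,3)))
    cn=max(cv2.findContours(r,0,1)[0],key=cv2.contourArea)[:,0]
    w=ray(cn.astype(float),h); R=cv2.minAreaRect(w.astype(np.float32)); px=cv2.boundingRect(cn)
    print(name,px,np.round(R[0],1),np.round(R[1],1),round(R[2],2)); print(cv2.boxPoints(R).round(1).tolist())
rect((br>250)&(sat<45),(240,380,148,256),40,'plate')
rect((br>450)&(sat<40),(240,380,3,38),42,'stop')
rect((br>450)&(sat<40),(380,412,30,125),42,'fence')
rect((br>200)&(sat<45),(240,430,20,150),30,'bed')
rect((br<130),(378,404,222,246),12,'bush')
# edge scans
for v in (70,80,90,100): print('row',v,br[v,376:412].tolist())
for u in (280,310,330): print('col',u,br[5:45,u].tolist(), br[148:162,u].tolist(), br[236:250,u].tolist())
for v in (170,200,230): print('prow',v,br[v,250:262].tolist(),br[v,362:375].tolist())
E
```

```text
(200, 280) 40.1 [125 129 125]
(170, 350) 41.2 [187 192 195]
(100, 320) 30.1 [118 121 128]
(20, 300) 41.5 [183 188 193]
(80, 397) 42.1 [183 191 191]
(150, 300) 12.8 [60 67 70]
(250, 330) 13.5 [53 60 64]
plate (256, 156, 114, 88) [ 583.3 -114.9] [119.6  99. ] 9.69
[[516.0, -76.19999694824219], [532.7000122070312, -173.6999969482422], [650.5999755859375, -153.60000610351562], [633.9000244140625, -56.0]]
stop (251, 10, 118, 22) [551.6  58.6] [109.  17.] 10.42
[[496.5, 57.099998474121094], [499.5, 40.400001525878906], [606.7999877929688, 60.099998474121094], [603.7000122070312, 76.80000305175781]]
fence (387, 38, 22, 81) [644.   22.5] [17.1 73.5] 10.34
[[629.0, 57.099998474121094], [642.2000122070312, -15.199999809265137], [659.0, -12.100000381469727], [645.7999877929688, 60.099998474121094]]
bed (251, 20, 162, 127) [582.5   6.3] [156.6 121.2] 10.29
[[494.70001220703125, 52.0], [516.2999877929688, -67.30000305175781], [670.4000244140625, -39.29999923706055], [648.7999877929688, 80.0]]
bush (379, 224, 19, 17) [ 680.  -144.3] [25.  15.3] 56.34
[[666.7000122070312, -150.39999389648438], [679
[... 1617 characters left out ...]
559, 569, 566, 565, 560, 563, 560, 564, 564, 567, 564, 562, 568, 564, 560, 566, 573, 598, 226, 76, 76, 173, 379, 369, 360, 355, 357, 347, 354, 359, 348, 355] [202, 201, 209, 203, 195, 205, 122, 119, 91, 598, 586, 581, 572, 580] [574, 580, 581, 576, 581, 575, 580, 607, 228, 178, 187, 189, 182, 178]
prow 170 [108, 101, 100, 102, 92, 137, 373, 362, 364, 358, 370, 360] [580, 570, 577, 577, 571, 582, 586, 168, 191, 198, 193, 202, 194]
prow 200 [105, 87, 105, 114, 94, 101, 92, 163, 408, 372, 372, 375] [578, 577, 577, 588, 583, 252, 186, 201, 190, 191, 193, 190, 189]
prow 230 [106, 111, 98, 101, 106, 102, 102, 96, 104, 276, 367, 370] [575, 579, 591, 582, 155, 180, 201, 191, 200, 194, 181, 191, 175]
```

{"fn": "step_arm", "kwargs": {"increments": [[[0,0,0.5],[16.3,-105.8,-30],70],[[0,0,0.5],[16.3,-105.8,-60],70],[[0,0,0.5],[16.3,-105.8,-90],70],[[0,0,0.5],[16.3,-105.8,-110],70],[[0,0,0.5],[16.3,-105.8,-130],70],[[0,0,0.5],[16.3,-105.8,-150],70],[[0,0,0.5],[16.3,-105.8,-170],70],[[0,0,0.5],[16.3,-105.8,-185],70],[[0,0,0.5],[16.3,-105.8,-195],70],[[0,0,0.5],[16.3,-105.8,-200],70],[[0,0,0.5],[16.3,-105.8,-205],70],[[0,0,0.5],[16.3,-105.8,-205],70],[[0,0,0.5],[16.3,-105.8,-205],70],[[0,0,0.5],[16.3,-105.8,-205],70]]}}

```text
time_s: 2.98
ee_pos: [596.6, -186.0, 200.5]
ee_rot: [0.001, 0.639, 0.769, 0.0]
force: [-0.4, -0.4, 0.2]
gripper_width: 0.82
grip_force: 0.0
```

```bash
python3 - <<'E'
from h import *
c=grab('wrist','w2.png'); np.savez('w2.npz',**c)
o=get_obs();print(o['ee_pos'],o['ee_rot'],o['force'],o['gripper_width'])
T=np.array(c['world_from_camera']);P=pts(c)
# finger points: nearest-to-camera region, in TCP frame
from scipy.spatial.transform import Rotation as Ro
w,x,y,z=o['ee_rot'];R=Ro.from_quat([x,y,z,w]).as_matrix()
Q=(P-o['ee_pos'])@R
m=(c['range_z']>0)&(Q[...,2]>120)&(Q[...,2]<180)&(abs(Q[...,0])<40)&(abs(Q[...,1])<80)
for s in (-1,1):
    q=Q[m&(np.sign(Q[...,1])==s)]; print(s,len(q),q.min(0) if len(q) else 0,q.max(0) if len(q) else 0, np.percentile(q[:,2],[50,90,98,99.5]) if len(q) else 0)
E
```

```text
[ 596.53849626 -185.97596456  200.4692892 ] [5.78756136e-04 6.39241719e-01 7.69005631e-01 1.73845256e-04] [0.23451866 0.17766695 0.29694083] 0.818604927483593
-1 8357 [-10.21178862 -61.16342674 120.0031807 ] [ 3.99892012e+01 -1.08442559e-01  1.65328644e+02] [159.66982275 160.69375278 161.31036553 163.04832738]
1 8433 [-10.62389787   0.28649277 120.00147556] [ 39.99471252  63.11235093 165.43448998] [159.73371738 160.7481935  161.39260954 163.13367408]
```

View pics/w2.png

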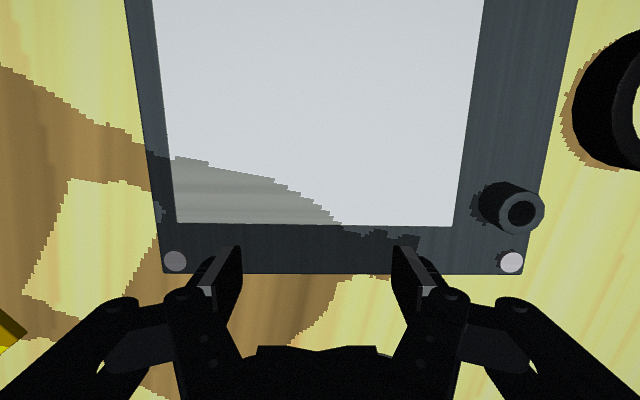

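The wrist view shows the fingers (cols 240 and 395, row ~270) centred behind the plate's rear edge at row ~225. The bush at (510,210) is well clear. I'll touch the base board to calibrate the tip height.

{"fn": "step_arm", "kwargs": {"increments": [[[0,0,0],[0,0,-10],70],[[0,0,0],[0,0,-17],70],[[0,0,0],[0,0,-19],70],[[0,0,0],[0,0,-20],70],[[0,0,0],[0,0,-20.5],70],[[0,0,0],[0,0,-20.5],70]]}}

```text
time_s: 3.53
ee_pos: [596.3, -185.9, 179.0]
ee_rot: [-0.0, 0.639, 0.769, -0.0]
force: [-0.4, 0.2, -0.3]
gripper_width: 0.818
grip_force: 0.0
```

{"fn": "step_arm", "kwargs": {"increments": [[[0,0,0],[0,0,-0.5],70],[[0,0,0],[0,0,-1],70],[[0,0,0],[0,0,-1],70]]}}

```text
time_s: 3.78
ee_pos: [596.3, -185.9, 178.3]
ee_rot: [0.0, 0.639, 0.769, 0.0]
force: [-0.4, -0.7, -0.6]
gripper_width: 0.818
grip_force: 0.0
```

{"fn": "step_arm", "kwargs": {"increments": [[[0,0,0],[0,0,-0.5],70],[[0,0,0],[0,0,-1],70],[[0,0,0],[0,0,-1],70]]}}

```text
time_s: 4.03
ee_pos: [596.4, -185.9, 177.7]
ee_rot: [0.0, 0.639, 0.769, 0.0]
force: [-2.4, -0.2, 8.1]
gripper_width: 0.82
grip_force: 4.2
```

{"fn": "step_arm", "kwargs": {"increments": [[[0,0,0],[0,0,10],70],[[0,0,0],[0,0,20],70],[[0,0,0],[0,0,23],70],[[0,0,0],[0,0,23],70],[[0,0,0],[0,0,23],70],[[0,0,0],[-0.7,3.9,23],70],[[0,0,0],[-1.3,6.9,23],70],[[0,0,0],[-1.6,8.9,23],70],[[0,0,0],[-1.8,9.8,23],70],[[0,0,0],[-2.0,10.8,23],70],[[0,0,0],[-2.1,11.8,23],70],[[0,0,0],[-2.3,12.8,23],70],[[0,0,0],[-2.5,13.8,23],70],[[0,0,0],[-2.7,14.8,23],70],[[0,0,0],[-2.9,15.7,23],70]]}}

```text
time_s: 5.28
ee_pos: [593.4, -170.2, 200.2]
ee_rot: [0.0, 0.639, 0.769, -0.0]
force: [-0.2, 0.9, -0.4]
gripper_width: 0.819
grip_force: 0.3
```

{"fn": "step_arm", "kwargs": {"increments": [[[0,0,0],[-0.4,2,0],70],[[0,0,0],[-0.7,3.9,0],70],[[0,0,0],[-1.1,5.9,0],70],[[0,0,0],[-1.4,7.9,0],70],[[0,0,0],[-1.8,9.8,0],70],[[0,0,0],[-2.1,11.8,0],70],[[0,0,0],[-2.5,13.8,0],70],[[0,0,0],[-2.9,15.7,0],70],[[0,0,0],[-3.2,17.7,0],70],[[0,0,0],[-3.6,19.7,0],70]]}}

```text
time_s: 6.12
ee_pos: [589.8, -150.3, 200.2]
ee_rot: [-0.0, 0.639, 0.769, 0.0]
force: [-0.3, -0.3, -0.9]
gripper_width: 0.819
grip_force: 0.4
```

```bash
python3 - <<'E'
from h import *
c=grab('wrist','w3.png'); o=get_obs();print(o['ee_pos'],o['force'],o['moment'])
E
```

```text
[ 589.70113805 -150.00093108  200.17087666] [-0.28046232  0.05184972 -0.09580633] [-0.00126944 -0.05289134  0.01963811]
```

View pics/w3.png

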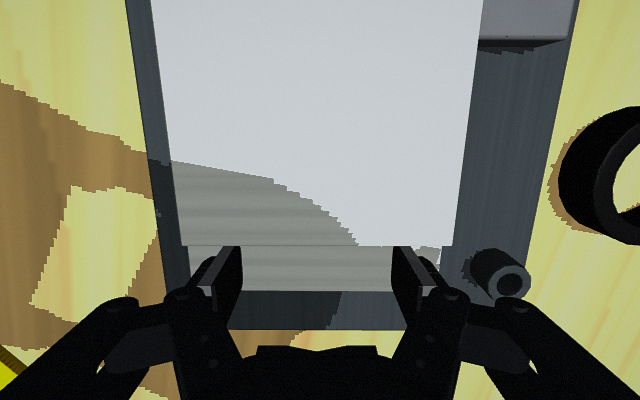

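The plate slides. Its rear edge at row 246 rides on the fingers, and the mid plate stays put (its edge is exposed at row 291). I'll carry on to the bed.

{"fn": "step_arm", "kwargs": {"increments": [[[0,0,0],[-0.7,3.9,0],70],[[0,0,0],[-1.4,7.9,0],70],[[0,0,0],[-2.1,11.8,0],70],[[0,0,0],[-2.9,15.7,0],70],[[0,0,0],[-3.6,19.7,0],70],[[0,0,0],[-4.3,23.6,0],70],[[0,0,0],[-5.0,27.5,0],70],[[0,0,0],[-5.7,31.5,0],70],[[0,0,0],[-6.4,35.4,0],70],[[0,0,0],[-7.2,39.4,0],70],[[0,0,0],[-7.9,43.3,0],70],[[0,0,0],[-8.6,47.2,0],70],[[0,0,0],[-9.3,51.2,0],70],[[0,0,0],[-10.0,55.1,0],70],[[0,0,0],[-10.7,59.0,0],70],[[0,0,0],[-11.4,63.0,0],70],[[0,0,0],[-12.2,66.9,0],70],[[0,0,0],[-12.9,70.8,0],70],[[0,0,0],[-13.6,74.8,0],70],[[0,0,0],[-14.1,77.7,0],70]]}}

```text
time_s: 7.83
ee_pos: [575.6, -72.4, 200.2]
ee_rot: [-0.0, 0.639, 0.769, 0.0]
force: [0.0, -0.3, -0.6]
gripper_width: 0.818
grip_force: 0.3
```

```bash
python3 - <<'E'
from h import *
c=grab('wrist','w4.png'); o=get_obs();print(o['ee_pos'],o['force'],o['moment'])
P=pts(c); 
for p in [(100,310),(200,310),(50,250),(235,200)]: print(p,P[p].round(1))
E
```

```text
[575.50059199 -71.99686879 200.17672114] [0.37115908 1.21895899 0.36334864] [0.0082274  0.05419983 0.03905507]
(100, 310) [ 5.592e+02 -3.000e-01  3.810e+01]
(200, 310) [566.5 -40.6  38.6]
(50, 250) [533.5  13.4  37.2]
(235, 200) [521.7 -65.2  39.1]
```

View pics/w4.png

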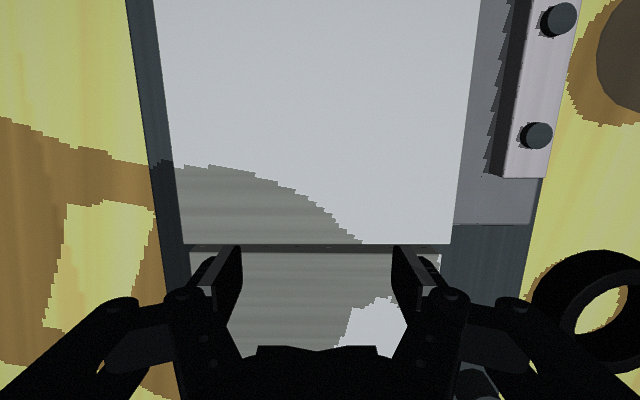

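The plate is flat on the bed (top at z≈38) and off the stack, with about 13 mm left to the stop.

{"fn": "step_arm", "kwargs": {"increments": [[[0,0,0],[-0.4,2,0],70],[[0,0,0],[-0.7,3.9,0],70],[[0,0,0],[-1.1,5.9,0],70],[[0,0,0],[-1.4,7.9,0],70],[[0,0,0],[-1.6,8.9,0],70],[[0,0,0],[-1.8,9.8,0],70],[[0,0,0],[-1.9,10.3,0],70],[[0,0,0],[-1.9,10.3,0],70]]}}

```text
time_s: 8.55
ee_pos: [573.8, -62.5, 200.2]
ee_rot: [-0.0, 0.639, 0.769, 0.0]
force: [-0.4, -0.0, -0.7]
gripper_width: 0.822
grip_force: 0.0
```

{"fn": "step_arm", "kwargs": {"increments": [[[0,0,0],[-0.1,0.5,0],70],[[0,0,0],[-0.2,1.0,0],70],[[0,0,0],[-0.2,1.0,0],70]]}}

```text
time_s: 8.8
ee_pos: [573.6, -61.5, 200.2]
ee_rot: [0.0, 0.639, 0.769, 0.0]
force: [-0.1, -0.5, 0.6]
gripper_width: 0.822
grip_force: 0.2
```

{"fn": "step_arm", "kwargs": {"increments": [[[0,0,0],[-0.1,0.5,0],70],[[0,0,0],[-0.1,0.5,0],70]]}}

```text
time_s: 8.97
ee_pos: [573.5, -61.0, 200.2]
ee_rot: [0.0, 0.639, 0.769, 0.0]
force: [0.4, -1.2, -0.7]
gripper_width: 0.818
grip_force: 0.2
```

{"fn": "step_arm", "kwargs": {"increments": [[[0,0,0],[-0.1,0.5,0],70],[[0,0,0],[-0.1,0.5,0],70]]}}

```text
time_s: 9.13
ee_pos: [573.4, -60.5, 200.2]
ee_rot: [0.0, 0.639, 0.769, -0.0]
force: [0.3, -2.4, 0.5]
gripper_width: 0.816
grip_force: 0.6
```

{"fn": "step_arm", "kwargs": {"increments": [[[0,0,0],[-0.05,0.3,0],70],[[0,0,0],[-0.05,0.3,0],70]]}}

```text
time_s: 9.3
ee_pos: [573.4, -60.3, 200.2]
ee_rot: [0.0, 0.639, 0.769, -0.0]
force: [0.6, -3.2, 0.5]
gripper_width: 0.819
grip_force: 1.5
```

{"fn": "step_arm", "kwargs": {"increments": [[[0,0,0],[-0.05,0.3,0],70],[[0,0,0],[-0.05,0.3,0],70]]}}

```text
time_s: 9.47
ee_pos: [573.3, -60.1, 200.2]
ee_rot: [0.0, 0.639, 0.769, -0.0]
force: [0.3, -5.3, -0.8]
gripper_width: 0.822
grip_force: 2.6
```

{"fn": "step_arm", "kwargs": {"increments": [[[0,0,0],[-0.05,0.3,0],70],[[0,0,0],[-0.05,0.3,0],70]]}}

```text
time_s: 9.63
ee_pos: [573.3, -60.0, 200.2]
ee_rot: [0.0, 0.639, 0.769, -0.0]
force: [-0.6, -7.9, -0.4]
gripper_width: 0.819
grip_force: 3.5
```

{"fn": "step_arm", "kwargs": {"increments": [[[0,0,0],[-0.05,0.3,0],70],[[0,0,0],[-0.1,0.5,0],70],[[0,0,0],[-0.1,0.5,0],70]]}}

```text
time_s: 9.88
ee_pos: [573.3, -59.7, 200.2]
ee_rot: [0.0, 0.639, 0.769, -0.0]
force: [-0.6, -11.1, -1.6]
gripper_width: 0.822
grip_force: 5.2
```

{"fn": "step_arm", "kwargs": {"increments": [[[0,0,0],[0,0,0],70],[[0,0,0],[0,0,0],70],[[0,0,0],[0,0,0],70],[[0,0,0],[0,0,0],70],[[0,0,0],[0,0,0],70],[[0,0,0],[0,0,0],70]]}}

```text
time_s: 10.38
ee_pos: [573.3, -59.8, 200.2]
ee_rot: [0.0, 0.639, 0.769, -0.0]
force: [0.2, -10.7, -2.0]
gripper_width: 0.82
grip_force: 5.2
```

Held at ~11 N for over 0.5 s. Now back off, rise, turn and move to the plate's -x side.

{"fn": "step_arm", "kwargs": {"increments": [[[0,0,0],[0.4,-2,0],70],[[0,0,0],[1.1,-6,0],70],[[0,0,0],[2.1,-11.8,0],70],[[0,0,0],[2.1,-11.8,5],70],[[0,0,0],[2.1,-11.8,35],70],[[0,0,0],[2.1,-11.8,70],45],[[0,0,-7],[-10,-5,80],45],[[0,0,-14],[-20,0,80],45],[[0,0,-21],[-30,10,80],45],[[0,0,-28],[-40,20,80],45],[[0,0,-35],[-50,30,80],45],[[0,0,-42],[-60,40,80],45],[[0,0,-49],[-70,48.6,80],45],[[0,0,-56],[-88.4,48.6,80],45],[[0,0,-63],[-88.4,48.6,80],45],[[0,0,-70],[-88.4,48.6,80],45],[[0,0,-77],[-88.4,48.6,80],45],[[0,0,-84],[-88.4,48.6,80],45],[[0,0,-90],[-88.4,48.6,80],45],[[0,0,-90],[-88.4,48.6,80],45]]}}

```text
time_s: 12.05
ee_pos: [484.7, -10.6, 280.5]
ee_rot: [-0.0, 0.996, 0.089, 0.0]
force: [0.9, 0.0, -0.5]
gripper_width: 0.526
grip_force: 0.0
```

```bash
python3 - <<'E'
from h import *
c=grab('wrist','w5.png'); o=get_obs();print(o['ee_pos'],o['ee_rot'],o['gripper_width'],o['joint_pos'])
np.savez('w5.npz',**c)
from scipy.spatial.transform import Rotation as Ro
w,x,y,z=o['ee_rot'];R=Ro.from_quat([x,y,z,w]).as_matrix();P=pts(c);Q=(P-o['ee_pos'])@R
m=(c['range_z']>0)&(Q[...,2]>130)&(Q[...,2]<190)&(abs(Q[...,0])<40)&(abs(Q[...,1])<60)
q=Q[m];print(np.percentile(q[:,2],[90,98,99.5,100]))
m=abs(P[...,2]-38)<3
cn=max(cv2.findContours(m.astype(np.uint8),0,1)[0],key=cv2.contourArea);print(cv2.boundingRect(cn))
E
```

```text
[484.75895747 -10.56414908 280.47944372] [-1.58011082e-05  9.95717690e-01  9.24459710e-02  1.53978735e-04] 0.5286362347478515 [-1.45054027e-01  4.76657318e-01  1.82556805e+00  1.38715563e-04
  8.39075422e-01  1.24049331e+00]
[161.7970637  167.55179869 169.6102469  171.20395904]
(237, 0, 171, 186)
```

View pics/w5.png

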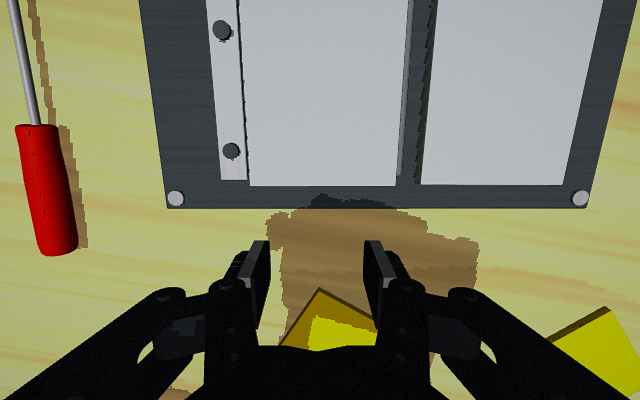

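The plate sits against the end stop (gap closed at col ~248), spanning cols 250–396, with its near edge at row 186 and the board edge at row 208. The fingers are centred at col 317.

```bash
python3 - <<'E'
from h import *
c=np.load('w5.npz'); f=200/np.tan(np.radians(c['vfov'])/2); T=c['world_from_camera']
a=np.radians(10.3)
for n,u,v,h in [('plateL',250,186.5,38),('plateR',396,186.5,38),('board',300,208.5,12),('boardL',180,208.5,12),('midL',422,185,32),('midR',562,185,32)]:
    d=T[:3,:3]@[(u-c['cx'])/f,(v-c['cy'])/f,1]; w=T[:3,3]+d*(h-T[2,3])/d[2]
    print(n,w.round(1),'s',round(w[0]*np.cos(a)+w[1]*np.sin(a),1),'t',round(-w[0]*np.sin(a)+w[1]*np.cos(a),1))
E
```

```text
plateL [493.7  38.2  38. ] s 492.6 t -50.7
plateR [511.4 -60.1  38. ] s 492.4 t -150.6
board [475.7   1.8  12. ] s 468.4 t -83.3
boardL [459.   94.3  12. ] s 468.5 t 10.7
midL [514.5 -79.6  32. ] s 492.0 t -170.3
midR [ 532.  -176.5   32. ] s 491.9 t -268.7
```

{"fn": "step_arm", "kwargs": {"increments": [[[0,0,0],[0,0,-30],45],[[0,0,0],[0,0,-60],45],[[0,0,0],[0,0,-80],45],[[0,0,0],[0,0,-88],45],[[0,0,0],[0,0,-92],45],[[0,0,0],[0,0,-93.5],45],[[0,0,0],[0,0,-94],45],[[0,0,0],[0,0,-94],45]]}}

```text
time_s: 12.77
ee_pos: [485.1, -10.6, 187.1]
ee_rot: [0.0, 0.996, 0.092, 0.001]
force: [-0.9, 0.2, 1.1]
gripper_width: 0.52
grip_force: 0.0
```

{"fn": "step_arm", "kwargs": {"increments": [[[0,0,0],[0,0,-0.5],45],[[0,0,0],[0,0,-1],45],[[0,0,0],[0,0,-1],45]]}}

```text
time_s: 13.02
ee_pos: [484.9, -10.5, 185.6]
ee_rot: [0.0, 0.996, 0.092, 0.0]
force: [-0.1, -0.2, -0.2]
gripper_width: 0.525
grip_force: 0.0
```

{"fn": "step_arm", "kwargs": {"increments": [[[0,0,0],[0,0,-0.5],45],[[0,0,0],[0,0,-1],45],[[0,0,0],[0,0,-1],45]]}}

```text
time_s: 13.27
ee_pos: [484.7, -10.5, 184.2]
ee_rot: [-0.0, 0.996, 0.092, 0.0]
force: [-0.2, 0.4, -0.4]
gripper_width: 0.528
grip_force: 0.0
```

{"fn": "step_arm", "kwargs": {"increments": [[[0,0,0],[0,0,-0.5],45],[[0,0,0],[0,0,-0.5],45]]}}

```text
time_s: 13.43
ee_pos: [484.7, -10.5, 183.6]
ee_rot: [-0.0, 0.996, 0.092, -0.0]
force: [-0.0, 0.5, 0.4]
gripper_width: 0.528
grip_force: 0.0
```

{"fn": "step_arm", "kwargs": {"increments": [[[0,0,0],[0,0,-0.5],45],[[0,0,0],[0,0,-0.5],45]]}}

```text
time_s: 13.6
ee_pos: [484.7, -10.5, 183.2]
ee_rot: [-0.0, 0.996, 0.092, 0.0]
force: [-0.4, -0.4, 1.5]
gripper_width: 0.527
grip_force: 0.8
```

{"fn": "step_arm", "kwargs": {"increments": [[[0,0,0],[0,0,-0.5],45],[[0,0,0],[0,0,-0.5],45]]}}

```text
time_s: 13.77
ee_pos: [484.7, -10.5, 183.1]
ee_rot: [0.0, 0.996, 0.092, 0.0]
force: [-3.0, -0.4, 14.9]
gripper_width: 0.527
grip_force: 7.5
```

{"fn": "step_arm", "kwargs": {"increments": [[[0,0,0],[0,0,2],45],[[0,0,0],[0,0,15],45],[[0,0,0],[0,0,22.4],45],[[0,0,0],[0,0,22.4],45],[[0,0,0],[0,0,22.4],45],[[0,0,0],[2,0.4,22.4],45],[[0,0,0],[3.9,0.7,22.4],45],[[0,0,0],[4.9,0.9,22.4],45],[[0,0,0],[5.9,1.1,22.4],45],[[0,0,0],[6.9,1.3,22.4],45],[[0,0,0],[7.9,1.4,22.4],45],[[0,0,0],[8.9,1.6,22.4],45],[[0,0,0],[9.8,1.8,22.4],45],[[0,0,0],[10.8,2.0,22.4],45],[[0,0,0],[11.8,2.1,22.4],45],[[0,0,0],[12.8,2.3,22.4],45],[[0,0,0],[13.8,2.5,22.4],45],[[0,0,0],[14.8,2.7,22.4],45],[[0,0,0],[15.7,2.9,22.4],45],[[0,0,0],[15.7,2.9,22.4],45]]}}

```text
time_s: 15.43
ee_pos: [500.7, -7.6, 205.1]
ee_rot: [0.0, 0.996, 0.092, 0.0]
force: [1.0, 0.8, -0.3]
gripper_width: 0.527
grip_force: 0.0
```

{"fn": "step_arm", "kwargs": {"increments": [[[0,0,0],[1,0.2,0],45],[[0,0,0],[2,0.4,0],45],[[0,0,0],[2.5,0.4,0],45],[[0,0,0],[2.5,0.4,0],45]]}}

```text
time_s: 15.77
ee_pos: [503.1, -7.2, 205.1]
ee_rot: [0.0, 0.996, 0.092, 0.0]
force: [0.7, 0.2, 0.2]
gripper_width: 0.527
grip_force: 0.0
```

{"fn": "step_arm", "kwargs": {"increments": [[[0,0,0],[0.5,0.1,0],45],[[0,0,0],[1,0.2,0],45],[[0,0,0],[1,0.2,0],45]]}}

```text
time_s: 16.02
ee_pos: [504.0, -7.0, 205.1]
ee_rot: [0.0, 0.996, 0.092, 0.0]
force: [-0.4, -0.1, 0.7]
gripper_width: 0.524
grip_force: 0.2
```

{"fn": "step_arm", "kwargs": {"increments": [[[0,0,0],[0.5,0.1,0],45],[[0,0,0],[0.5,0.1,0],45]]}}

```text
time_s: 16.18
ee_pos: [504.5, -6.9, 205.1]
ee_rot: [-0.0, 0.996, 0.092, 0.0]
force: [-1.0, 0.5, 0.4]
gripper_width: 0.526
grip_force: 0.3
```

{"fn": "step_arm", "kwargs": {"increments": [[[0,0,0],[0.5,0.1,0],45],[[0,0,0],[0.5,0.1,0],45]]}}

```text
time_s: 16.35
ee_pos: [505.0, -6.8, 205.1]
ee_rot: [-0.0, 0.996, 0.092, 0.0]
force: [-1.2, -0.7, 0.4]
gripper_width: 0.524
grip_force: 0.3
```

{"fn": "step_arm", "kwargs": {"increments": [[[0,0,0],[0.5,0.1,0],45],[[0,0,0],[0.5,0.1,0],45]]}}

```text
time_s: 16.52
ee_pos: [505.5, -6.7, 205.1]
ee_rot: [0.0, 0.996, 0.092, 0.0]
force: [0.3, -0.7, 0.0]
gripper_width: 0.527
grip_force: 0.3
```

{"fn": "step_arm", "kwargs": {"increments": [[[0,0,0],[0.3,0.05,0],45],[[0,0,0],[0.3,0.05,0],45]]}}

```text
time_s: 16.68
ee_pos: [505.8, -6.7, 205.1]
ee_rot: [0.0, 0.996, 0.092, 0.0]
force: [-0.2, -0.6, 0.8]
gripper_width: 0.529
grip_force: 0.3
```

{"fn": "step_arm", "kwargs": {"increments": [[[0,0,0],[0.3,0.05,0],45],[[0,0,0],[0.3,0.05,0],45]]}}

```text
time_s: 16.85
ee_pos: [506.1, -6.6, 205.1]
ee_rot: [-0.0, 0.996, 0.092, 0.0]
force: [-0.8, -0.1, 0.2]
gripper_width: 0.527
grip_force: 0.3
```

{"fn": "step_arm", "kwargs": {"increments": [[[0,0,0],[0.5,0.1,0],45],[[0,0,0],[0.5,0.1,0],45]]}}

```text
time_s: 17.02
ee_pos: [506.6, -6.5, 205.1]
ee_rot: [-0.0, 0.996, 0.092, 0.0]
force: [-0.8, -0.7, 0.5]
gripper_width: 0.526
grip_force: 0.3
```

{"fn": "step_arm", "kwargs": {"increments": [[[0,0,0],[0.5,0.1,0],45],[[0,0,0],[0.5,0.1,0],45]]}}

```text
time_s: 17.18
ee_pos: [507.1, -6.4, 205.1]
ee_rot: [0.0, 0.996, 0.092, 0.0]
force: [-1.0, 0.3, 0.0]
gripper_width: 0.527
grip_force: 0.3
```

{"fn": "step_arm", "kwargs": {"increments": [[[0,0,0],[0.4,0.1,0],45],[[0,0,0],[0.4,0.1,0],45]]}}

```text
time_s: 17.35
ee_pos: [507.3, -6.3, 205.0]
ee_rot: [-0.0, 0.996, 0.092, -0.0]
force: [-1.9, -1.0, 0.4]
gripper_width: 0.525
grip_force: 1.0
```

{"fn": "step_arm", "kwargs": {"increments": [[[0,0,0],[0.2,0.04,0],45],[[0,0,0],[0.2,0.04,0],45]]}}

```text
time_s: 17.52
ee_pos: [507.4, -6.3, 205.0]
ee_rot: [-0.0, 0.996, 0.092, -0.0]
force: [-3.0, -0.6, 2.2]
gripper_width: 0.525
grip_force: 1.8
```

{"fn": "step_arm", "kwargs": {"increments": [[[0,0,0],[0.3,0.05,0],45],[[0,0,0],[0.3,0.05,0],45]]}}

```text
time_s: 17.68
ee_pos: [507.5, -6.2, 205.0]
ee_rot: [-0.0, 0.996, 0.092, -0.001]
force: [-5.0, -1.8, 2.7]
gripper_width: 0.529
grip_force: 2.6
```

{"fn": "step_arm", "kwargs": {"increments": [[[0,0,0],[0.3,0.05,0],45],[[0,0,0],[0.3,0.05,0],45]]}}

```text
time_s: 17.85
ee_pos: [507.7, -6.2, 205.0]
ee_rot: [-0.0, 0.996, 0.092, -0.001]
force: [-6.5, -1.6, 2.2]
gripper_width: 0.528
grip_force: 3.2
```

{"fn": "step_arm", "kwargs": {"increments": [[[0,0,0],[0.3,0.05,0],45],[[0,0,0],[0.6,0.1,0],45],[[0,0,0],[0.6,0.1,0],45]]}}

```text
time_s: 18.1
ee_pos: [507.9, -6.1, 204.9]
ee_rot: [-0.0, 0.996, 0.092, -0.001]
force: [-8.6, -2.9, 4.0]
gripper_width: 0.533
grip_force: 4.4
```

{"fn": "step_arm", "kwargs": {"increments": [[[0,0,0],[0.3,0.05,0],45],[[0,0,0],[0.3,0.05,0],45],[[0,0,0],[0.3,0.05,0],45],[[0,0,0],[0.3,0.05,0],45],[[0,0,0],[0.3,0.05,0],45],[[0,0,0],[0.3,0.05,0],45],[[0,0,0],[0.3,0.05,0],45]]}}

```text
time_s: 18.68
ee_pos: [508.0, -6.0, 204.8]
ee_rot: [-0.0, 0.996, 0.092, -0.002]
force: [-9.3, -2.4, 3.7]
gripper_width: 0.526
grip_force: 5.1
```

{"fn": "step_arm", "kwargs": {"increments": [[[0,0,0],[0.3,0.05,0],45],[[0,0,0],[0.5,0.1,0],45],[[0,0,0],[0.5,0.1,0],45],[[0,0,0],[0.5,0.1,0],45],[[0,0,0],[0.5,0.1,0],45],[[0,0,0],[0.5,0.1,0],45],[[0,0,0],[0.5,0.1,0],45],[[0,0,0],[0.5,0.1,0],45]]}}

```text
time_s: 19.35
ee_pos: [508.2, -5.9, 204.7]
ee_rot: [-0.0, 0.996, 0.092, -0.002]
force: [-11.3, -2.7, 3.9]
gripper_width: 0.527
grip_force: 6.1
```

Seated at ~11.6 N. Now back off, rise and check.

{"fn": "step_arm", "kwargs": {"increments": [[[0,0,0],[-1,-0.2,0],45],[[0,0,0],[-3,-0.5,0],45],[[0,0,0],[-7,-1.3,0],45],[[0,0,0],[-15,-2.7,0],45],[[0,0,0],[-25,-4.5,0],45],[[0,0,0],[-30,-5.4,20],45],[[0,0,0],[-30,-5.4,60],45],[[0,0,0],[-30,-5.4,100],45],[[0,0,0],[-30,-5.4,120],45],[[0,0,0],[-30,-5.4,120],45],[[0,0,0],[-30,-5.4,120],45]]}}

```text
time_s: 20.27
ee_pos: [479.1, -11.5, 326.0]
ee_rot: [0.0, 0.996, 0.092, 0.001]
force: [-0.1, -0.1, 0.2]
gripper_width: 0.531
grip_force: 0.0
```

```bash
python3 - <<'E'
from h import *
c=grab('wrist','w6.png'); print(get_obs()['force'])
E
```

```text
[ 0.8281077  -0.93988981 -0.46155525]
```

View pics/w6.png

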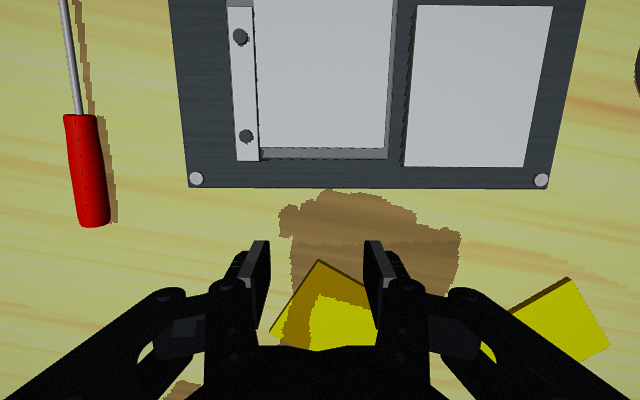

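The plate lies at cols 259–386 with its near edge at row 149. It is up to the stop at col ~258, and the mid plate hasn't moved. I'll do one numeric check of the gaps.

```bash
python3 - <<'E'
from h import *
c=grab('wrist'); P=pts(c); f=200/np.tan(np.radians(c['vfov'])/2); T=np.array(c['world_from_camera']); a=np.radians(10.3)
br=c['color'].astype(int).sum(2)
def st(u,v,h):
    d=T[:3,:3]@[(u-c['cx'])/f,(v-c['cy'])/f,1]; w=T[:3,3]+d*(h-T[2,3])/d[2]
    return round(w[0]*np.cos(a)+w[1]*np.sin(a),1),round(-w[0]*np.sin(a)+w[1]*np.cos(a),1)
for v in (20,60,100,140):
    r=br[v,245:270]; print(v,r.tolist()); 
    e=380+int(np.argmin(np.diff(br[v,380:402]))); print('plate rear',e,st(e+.5,v,38))
for u in (280,320,360):
    e=140+int(np.argmin(np.diff(br[140:156,u]))); print('plate -x edge',e,st(u,e+.5,38))
E
```

```text
20 [536, 531, 533, 534, 534, 540, 542, 368, 82, 419, 548, 535, 539, 537, 524, 534, 532, 536, 529, 533, 536, 538, 535, 527, 540]
plate rear 391 (np.float64(599.4), np.float64(-149.6))
60 [544, 540, 545, 542, 541, 544, 541, 548, 539, 302, 143, 552, 553, 545, 549, 543, 539, 540, 543, 544, 542, 541, 536, 546, 541]
plate rear 389 (np.float64(572.7), np.float64(-149.9))
100 [547, 551, 545, 551, 549, 540, 549, 549, 551, 556, 544, 170, 127, 573, 557, 552, 547, 549, 546, 553, 548, 549, 544, 546, 543]
plate rear 386 (np.float64(544.3), np.float64(-149.5))
140 [194, 200, 185, 180, 114, 191, 578, 563, 567, 550, 554, 550, 512, 94, 158, 584, 562, 547, 551, 547, 552, 551, 548, 547, 552]
plate rear 384 (np.float64(513.9), np.float64(-149.9))
plate -x edge 145 (np.float64(509.2), np.float64(-66.7))
plate -x edge 146 (np.float64(508.6), np.float64(-98.7))
plate -x edge 146 (np.float64(508.7), np.float64(-130.6))
```

```bash
python3 -c "
from cell import close_job; print(close_job())"
```

```text
the job is handed in; nothing more can be done
None
```

The job is handed in: the top plate was pressed home at about 11 N, first on the end stop and then on the side fence. The last measurements, good to about 2 mm, put it square and within about 1 mm of both; the judge gave no verdict.

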